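# Clear the divider so the long link fits the bin

### The job

The long steel link does not fit in the blue parts bin while its red divider is in. Slide the divider up out of its slots and put it away on edge in the narrow yellow holder, then lay the link flat along the floor of the blue bin. Lower each piece all the way down before letting go, and do not push the jar, the can, the bearing or the collar about.

Things in the scene. Friction and masses are not known exactly. Their poses are not given: they have to be found in the camera images.
- bin: Blue open parts bin, fixed. Outer 120 (x) x 220 (y, its long axis) x 60 mm high, walls and floor 5 mm. Origin: centre of its underside; z up. Upright ribs inside the long walls (8 mm proud, 5 mm wide, tops 3 mm below the rim) form 8 mm wide slots at y = +35 mm and y = -35 mm. The divider starts in the +35 mm slots; the others are empty.
- bin_floor (a point): Centre of the blue bin's inner floor (5 mm above its underside).
- holder: Yellow narrow open holder, fixed to the bench. Outer 150 (x) x 62 (y) x 60 mm high, walls and floor 5 mm, inside 140 x 52 mm. Origin: centre of its underside; z up; x is its long axis.
- holder_floor (a point): Centre of the yellow holder's inner floor (5 mm above its underside).
- divider: Red plastic divider panel, 70 g, 105 mm wide (x), 95 mm tall (z). Lower 66 mm: 5 mm thick (y); the top 30 mm is a grip strip 84 mm wide, 9 mm thick. Origin: centre of its lower edge; z points to its top edge. It starts upright in the blue bin's slots, resting on the floor, its top 40 mm above the rim.
- divider_mid (a point): Middle of the divider panel, 47.5 mm above its lower edge.
- link: Steel link lying on the bench, about 0.3 to 0.65 kg, 170 mm long (x): a round bar 22 mm in diameter and 98 mm in free length between two square dark end blocks of 36 (x) x 30 x 30 mm. Origin: centre of its underside; the bar's axis is 15 mm above.
- link_mid (a point): Middle of the link, on the bar's axis, 15 mm above its underside.
- jar: Bystander: loose jar with whitish label and black lid, 66 mm diameter, 85 mm tall, upright; origin at the centre of its underside.
- can: Bystander: loose green can, 74 mm diameter, 120 mm tall, upright; origin at the centre of its underside.
- bearing: Bystander: loose flat steel bearing ring, 62 mm outer diameter, 18 mm high; origin at the centre of its underside.
- collar: Bystander: loose dark steel collar, 48 mm diameter, 30 mm high; origin at the centre of its underside.
Mind the look-alikes: they are no part of the job. Leave any purple look-alike of the link alone.

How it is judged:
On the way, in this order (a step that is already met when the one before it is completed fails the run):
1. the divider has been slid up until its lower edge is clear of the blue bin's rim (z of divider in the frame of bin above 0.061 m), for 0.1 s.
2. the divider has been lowered into the yellow holder, to within about 12 mm of its floor, while still held (x of divider_mid in the frame of holder between -0.06 and 0.06 m and y of divider_mid in the frame of holder between -0.03 and 0.03 m and z of divider_mid in the frame of holder below 0.065 m and contact force between the fingers and divider above 0.5 N), for 0.1 s.
3. the link has been lowered into the blue bin, to within about 12 mm of its floor, while still held (x of link_mid in the frame of bin between -0.05 and 0.05 m and y of link_mid in the frame of bin between -0.04 and 0.04 m and z of link_mid in the frame of bin below 0.032 m and contact force between the fingers and link above 0.5 N), for 0.1 s.
At the end, for the whole second after the job is handed in: At rest: the divider on edge (upright or leaning) in the yellow holder, its middle under 60 mm high, within 60 mm along and 30 mm across of its centre; the link flat (4.5 degrees) on the blue bin's floor, its middle under 26 mm high, within 50 mm across and 40 mm along of its centre (x of divider_mid in the frame of holder between -0.06 and 0.06 m and y of divider_mid in the frame of holder between -0.03 and 0.03 m and x of link_mid in the frame of bin between -0.05 and 0.05 m and y of link_mid in the frame of bin between -0.04 and 0.04 m and z of divider_mid in the frame of holder below 0.06 m and z of link_mid in the frame of bin below 0.026 m and angle between link's own x axis and vertical between 1.49 and 1.65 rad and linear speed of each of link, divider below 0.02 m/s); the robot touches nothing.
It fails at once if the jar is pushed more than 40 mm from its start or tipped over (distance of jar from where it was at the start of the episode above 0.04 m or angle between jar's own z axis and vertical above 0.5 rad).
It fails at once if the can is pushed more than 40 mm from its start or tipped over (distance of can from where it was at the start of the episode above 0.04 m or angle between can's own z axis and vertical above 0.5 rad).
It fails at once if the bearing is pushed more than 40 mm from its start or tipped over (distance of bearing from where it was at the start of the episode above 0.04 m or angle between bearing's own z axis and vertical above 0.5 rad).
It fails at once if the collar is pushed more than 40 mm from its start or tipped over (distance of collar from where it was at the start of the episode above 0.04 m or angle between collar's own z axis and vertical above 0.5 rad).
It also fails if it takes over 64 s, if anything falls off the work surface, if the arm or the gripper's body presses on something with over 40 N, if the wrist force passes 120 N, or if a joint passes its speed limit or range.

### The arm

A 6-joint arm with a two-finger parallel gripper is mounted at the origin on the work surface. World frame = base frame: x ahead of the robot, y to its left, z up, the work surface at z = 0. Lengths are in m, angles in rad, forces in N, time in s.
With the tool pointing down it reaches from about 0.35 to 0.875 m from the base axis. Payload 4.2 kg.
Tool frame: the origin (TCP) lies between the finger pads; the fingertips stand 22 mm ahead of it and the grasp point (between the pads) lies 3 mm ahead of it; z points along the fingers, y is the line along which they close (so a half turn about z gives the same grasp; the last joint's range is limited). The gripper opens to 85 mm and grips with 20 to 120 N. Pads are 22 mm wide; open, the fingers measure 114 mm over their backs; the gripper's body (76 mm by 85 mm) begins 54 mm behind the grasp point. The pads swing forward as they close: fully open they stand 13 mm farther back than shut.
Start: joints at [-1.079, 0.385, 0.008, 0, -1.194, -0.259], TCP at [0.144, -0.608, 0.253] pointing down, gripper open.
Joint ranges: [-3.14, 3.14], [-1.21, 2.06], [-1.07, 1.41], [-3.16, 2.05], [-2.99, -0.16], [-3.1, 3.1]. Speed limits (rad/s): [2.79, 2.79, 3.14, 3.14, 3.14, 3.14].

### API

Orientations are given as a 3x3 rotation matrix whose columns are the frame's x, y, z axes.
In Python, from station import read_state, get_image, finish_job gives the robot as it stands.
- The arm moves only by the tool carry_out, never from a script. Its argument "deltas" is a list of rows, each a list of 7 numbers: the shift along the world's x, y, z in mm, then the turn, a rotation vector about the world's x, y, z in degrees, then the opening, from 0 (shut) to 1 (fully open). A call has 1 to 8 rows; each row shifts and turns the commanded pose from where the row before left it; what a row does not reach is not made up. A row lasts 1/8 s, in which the tool goes at most 62.5 mm and 10.7 degrees, less where a joint would pass 70% of its speed; a pose out of reach is approached as far as the arm can. A call with a gripper value outside its range is refused whole. The fingers move at their own pace and stop on an object; "squeeze" is the grip in N (left out, the last holds). Time passes only in rows, so rows that do not move let the fingers close. It gives the time, the measured TCP pose, the force, the opening and the grip force at its end, in the units of the state.
- read_state(): the state, without advancing time (a new reading comes with each control period).
- get_image(name): name is "scene" or "top"; returns a dict with "pixels" (400x640x3 uint8, blue, green, red), "intrinsics" (3x3 intrinsics, pixels), "R" (3x3) and "t" (3): a world point X has camera coordinates R X + t. Camera axes: x right, y down, z forward; pixel columns grow to the right and rows downward; lengths in m; the calibration is good to about 2 mm. A picture is of the moment at which its call begins. There is no depth.
- finish_job(): hands the job in; it is judged then, once.
The state is a dict: "t": time; "joints": joint angles; "dq": joint speeds; "joint_torque": joint torques, N m; "eef_pos": TCP position; "orientation": TCP orientation; "contact_force": force on the tool from outside, world axes, zero at the start; "moment": the same for the moment, N m; "opening": finger opening in m; "finger_force": force on a finger pad.
Only numpy, scipy, OpenCV 4.12 (cv2) and the standard library are available. Lean on these libraries where they do the work, as an engineer would, in place of code of your own. Each camera call takes 0.05 s, during which the arm holds its last target. There are 200 camera calls.

## Working session

There is one attempt and no reset: what is moved stays moved. The work goes in short steps, Python scripts to look and compute and a tool call to move; the robot and the scene stay as the last step left them, time stands still between calls to the robot, and variables do not carry over. Pictures are saved under pics/ and viewed, at most 10 in all, crops included, and the job is handed in when it is done.

Besides the shell and the picture viewer there is one more tool, called after "Emit:" by a JSON object that holds its "op" and its "data". carry_out: Moves the arm, as the interface text tells. Its arguments: {"type":"object","properties":{"deltas":{"type":"array"},"squeeze":{"type":"number"}},"required":["deltas"]}

```bash
mkdir -p pics
cat > h.py <<'E'
import numpy as np, cv2
from station import read_state, get_image, finish_job
def snap(n,f):
    d=get_image(n); cv2.imwrite('pics/'+f,d['pixels']); np.savez('pics/'+f+'.npz',**{k:np.array(d[k]) for k in('pixels','intrinsics','R','t')}); return d
def ray(d,uv,z):
    K,R,t=[np.array(d[k]) for k in('intrinsics','R','t')]
    c=-R.T@t; v=R.T@np.linalg.inv(K)@np.array([uv[0],uv[1],1.]); return c+v*(z-c[2])/v[2]
def proj(d,X):
    K,R,t=[np.array(d[k]) for k in('intrinsics','R','t')]
    p=K@(R@np.array(X)+t); return p[:2]/p[2]
E
python3 - <<'E'
from h import *
for n in('top','scene'):
    d=snap(n,n+'0.png'); print(n,-d['R'].T@d['t'],d['R'].round(3).tolist(),d['intrinsics'][0])
s=read_state(); print({k:np.round(v,3).tolist() for k,v in s.items()})
E
```

```text
top [0.36162484 0.02213498 1.05335005] [[-0.091, -0.996, 0.0], [-0.971, 0.088, -0.221], [0.221, -0.02, -0.975]] [512.61882884   0.         318.13436486]
scene [0.86891924 0.48555881 0.5617438 ] [[-0.857, 0.515, -0.008], [0.339, 0.553, -0.761], [-0.388, -0.655, -0.649]] [400.3560498    0.         316.37019892]
{'t': 0.1, 'joints': [-1.079, 0.385, 0.007, -0.0, -1.194, -0.259], 'dq': [0.002, -0.002, 0.002, 0.001, 0.001, 0.0], 'joint_torque': [-0.001, -39.332, 18.893, 4.198, -0.003, 0.0], 'eef_pos': [0.144, -0.608, 0.252], 'orientation': [[-0.973, -0.231, -0.001], [-0.231, 0.973, 0.002], [0.0, 0.002, -1.0]], 'contact_force': [0.088, 0.74, 0.937], 'moment': [-0.037, -0.053, -0.007], 'finger_force': 0.0, 'opening': 0.086}
```

View pics/top0.png

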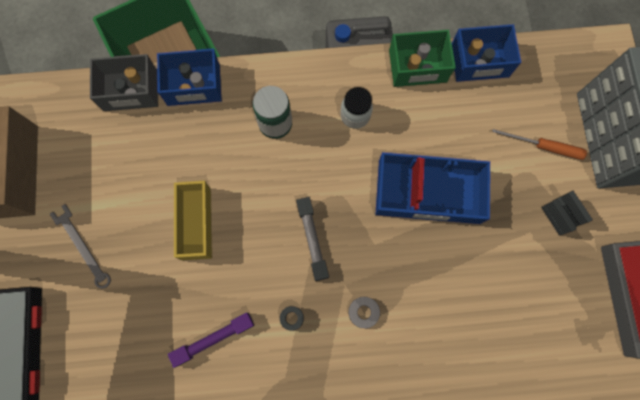

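View pics/scene0.png

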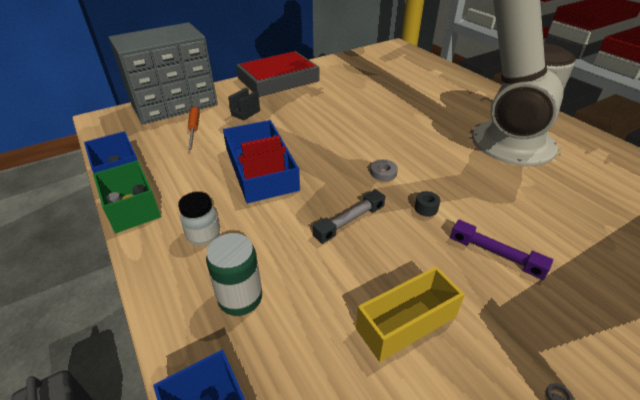

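Candidates for the link: the grey bar with dark blocks at top (312,238), the purple look-alike (212,340), and the wrench (80,245). By the description it is the grey one at (312,238). For the bin, the large blue bin with the red divider is at (433,187), and the small blue bins at (188,77) and (486,52) are look-alikes. The holder is at (191,218). Checking these in close crops.

Run:
```python
from h import *
im=cv2.imread('pics/top0.png')
cv2.imwrite('pics/c1.png',cv2.resize(im[145:230,370:500],None,fx=6,fy=6,interpolation=cv2.INTER_CUBIC))
cv2.imwrite('pics/c2.png',cv2.resize(im[170:290,165:335],None,fx=4.7,fy=4.7,interpolation=cv2.INTER_CUBIC)[:, :799])
```

```text
(no output)
```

View pics/c1.png

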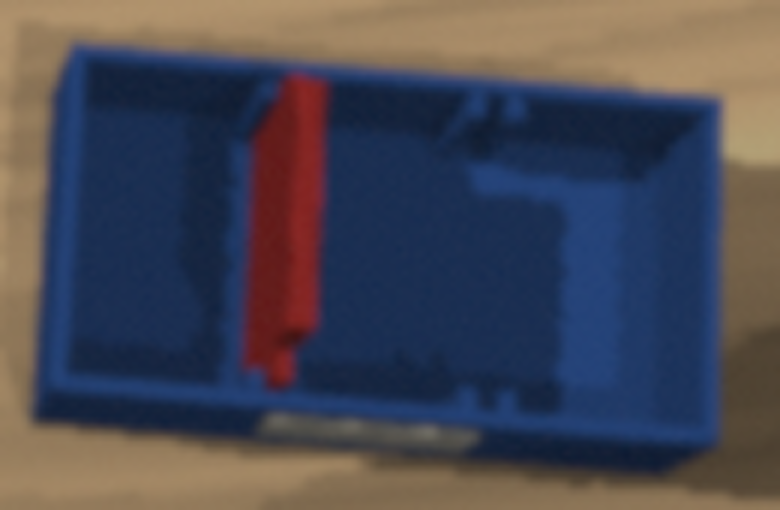

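View pics/c2.png

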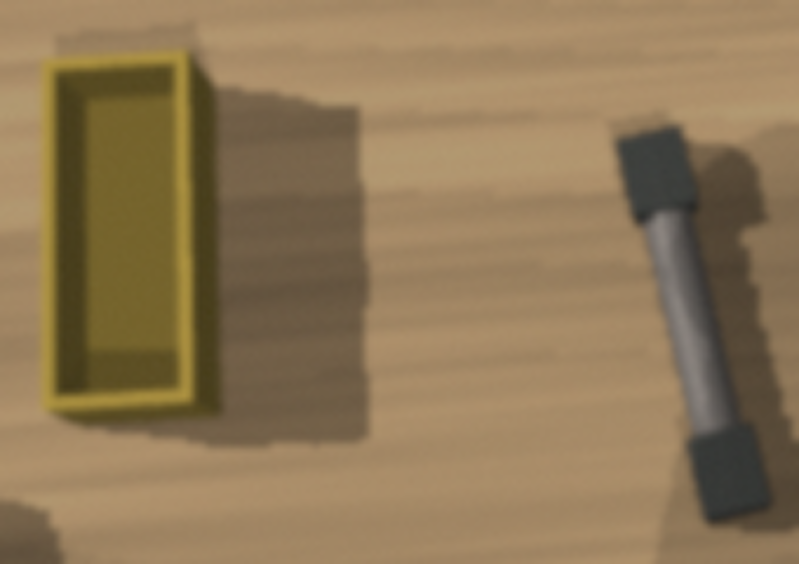

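The bin crop shows the divider in the left slots, with its top strip running from about crop (310,78) to (300,330). The rim corners are crisp. The second crop shows the grey link with dark square blocks (not purple) and the holder rim. Next I fit known shapes to these corners.

Run:
```python
from h import *
from scipy.optimize import least_squares
d=np.load('pics/top0.png.npz')
def fit(name,pts,s,off,L,W,z,ang0):
    uv=(np.array(pts)+.5)/s-.5+off
    loc=np.array([[L/2,W/2],[L/2,-W/2],[-L/2,-W/2],[-L/2,W/2]])  # TL,TR,BR,BL : image up=+x, left=+y
    def f(p):
        c,sn=np.cos(p[2]),np.sin(p[2]); w=loc@np.array([[c,sn],[-sn,c]])+p[:2]
        return np.ravel([proj(d,[*a,z]) for a in w]-uv)
    c0=np.mean([ray(d,u,z)[:2] for u in uv],0)
    r=least_squares(f,[*c0,ang0]); print(name,r.x[:2].round(4),'yaw deg',np.degrees(r.x[2]).round(2),'res px',r.fun.round(1))
# here L=extent along image-up (x), W along image-left (y)
fit('bin',[(78,47),(719,100),(718,442),(48,390)],6,[370,145],.12,.22,.06,0)
fit('div',[(291,77),(329,80),(318,325),(288,335)],6,[370,145],.084,.009,.1,0)
fit('holder',[(42,60),(190,50),(193,405),(45,410)],4.7,[165,170],.15,.062,.06,0)
fit('link',[(617,137),(682,125),(770,507),(708,522)],4.7,[165,170],.17,.03,.03,.2)
for n,u,z in(('jar',(358,97),.085),('can',(271,97),.12),('bearing',(365,312),.018),('collar',(291,318),.03)): print(n,ray(d,u,z).round(3))
```

```text
bin [ 0.5957 -0.2332] yaw deg -10.08 res px [-1.2 -0.4  0.7 -0.4  0.1  0.7  0.3  0.1]
div [ 0.6016 -0.198 ] yaw deg -9.15 res px [ 0.8  0.  -0.9 -0.2 -0.1  1.1  0.2 -0.9]
holder [0.5724 0.2573] yaw deg -1.65 res px [ 0.3  0.  -0.2  0.3  0.2 -0.6 -0.3  0.3]
link [0.5168 0.02  ] yaw deg 7.95 res px [-0.2  0.4  0.3 -0.3  0.8 -0.2 -0.8  0.1]
jar [ 0.787 -0.098  0.085]
can [0.787 0.076 0.12 ]
bearing [ 0.362 -0.071  0.018]
collar [0.363 0.075 0.03 ]
```

Emit:
{"op": "carry_out", "data": {"deltas": [[38, 34, 0, 0, 0, -3, 1], [38, 34, 0, 0, 0, -3, 1], [38, 34, 0, 0, 0, -3, 1], [38, 34, 0, 0, 0, -3, 1], [38, 34, 0, 0, 0, -3, 1], [38, 34, 0, 0, 0, -3, 1], [38, 34, 0, 0, 0, -3, 1], [38, 34, 0, 0, 0, -2, 1]], "squeeze": 60}}

```text
t: 1.1
eef_pos: [0.4491, -0.3347, 0.253]
orientation: [[-0.986, 0.169, -0.001], [0.169, 0.986, 0.0], [0.001, 0.0, -1.0]]
contact_force: [0.7, -0.8, 0.7]
opening: 0.0856
finger_force: 0.0
```

Emit:
{"op": "carry_out", "data": {"deltas": [[38, 34, 0, 0, 0, 0, 1], [38, 34, -10, 0, 0, 0, 1], [38, 34, -20, 0, 0, 0, 1], [38, 36, -20, 0, 0, 0, 1], [0, 0, 0, 0, 0, 0, 1], [0, 0, 0, 0, 0, 0, 1]]}}

```text
t: 1.85
eef_pos: [0.5999, -0.1981, 0.2028]
orientation: [[-0.986, 0.167, -0.001], [0.167, 0.986, -0.0], [0.001, -0.0, -1.0]]
contact_force: [-0.4, 0.1, 0.9]
opening: 0.085
finger_force: 0.0
```

Emit:
{"op": "carry_out", "data": {"deltas": [[2, 0, -30, 0, 0, 0, 1], [0, 0, -30, 0, 0, 0, 1], [0, 0, -25, 0, 0, 0, 1], [0, 0, -15, 0, 0, 0, 0.8], [0, 0, -10, 0, 0, 0, 0.5], [0, 0, -3, 0, 0, 0, 0.4], [0, 0, 0, 0, 0, 0, 0.4], [0, 0, 0, 0, 0, 0, 0.3]]}}

```text
t: 2.85
eef_pos: [0.6027, -0.1981, 0.0912]
orientation: [[-0.986, 0.168, 0.002], [0.168, 0.986, -0.0], [-0.002, 0.0, -1.0]]
contact_force: [0.5, 0.6, 0.2]
opening: 0.0257
finger_force: 0.0
```

Emit:
{"op": "carry_out", "data": {"deltas": [[0, 0, 0, 0, 0, 0, 0.2], [0, 0, 0, 0, 0, 0, 0.1], [0, 0, 0, 0, 0, 0, 0], [0, 0, 0, 0, 0, 0, 0], [0, 0, 0, 0, 0, 0, 0], [0, 0, 0, 0, 0, 0, 0]]}}

```text
t: 3.6
eef_pos: [0.6024, -0.1986, 0.0908]
orientation: [[-0.986, 0.168, 0.0], [0.168, 0.986, -0.001], [-0.001, -0.001, -1.0]]
contact_force: [-1.5, -5.0, 4.1]
opening: 0.0082
finger_force: 59.1
```

Emit:
{"op": "carry_out", "data": {"deltas": [[0, 0, 8, 0, 0, 0, 0], [0, 0, 15, 0, 0, 0, 0], [0, 0, 20, 0, 0, 0, 0], [0, 0, 25, 0, 0, 0, 0], [0, 0, 25, 0, 0, 0, 0], [0, 0, 25, 0, 0, 0, 0], [0, 0, 12, 0, 0, 0, 0], [0, 0, 0, 0, 0, 0, 0]]}}

```text
t: 4.6
eef_pos: [0.6024, -0.1974, 0.2204]
orientation: [[-0.986, 0.167, 0.001], [0.167, 0.986, 0.001], [-0.001, 0.001, -1.0]]
contact_force: [0.1, 0.5, -1.6]
opening: 0.0078
finger_force: 58.9
```

Emit:
{"op": "carry_out", "data": {"deltas": [[-3, 25, 0, 0, 0, 1, 0], [-3, 40, 0, 0, 0, 1, 0], [-3, 45, 0, 0, 0, 1, 0], [-3, 45, 0, 0, 0, 1, 0], [-3, 45, 0, 0, 0, 1, 0], [-3, 45, 0, 0, 0, 1, 0], [-3, 45, 0, 0, 0, 1, 0], [-3, 45, 0, 0, 0, 1, 0]]}}

```text
t: 5.6
eef_pos: [0.5771, 0.1384, 0.2185]
orientation: [[-1.0, 0.028, -0.003], [0.028, 1.0, -0.001], [0.003, -0.001, -1.0]]
contact_force: [0.9, -0.7, -0.1]
opening: 0.0083
finger_force: 58.9
```

Emit:
{"op": "carry_out", "data": {"deltas": [[-3, 45, 0, 0, 0, 0, 0], [-3, 40, 0, 0, 0, 0, 0], [0, 25, 0, 0, 0, 0, 0], [0, 9, 0, 0, 0, 0, 0], [0, 0, 0, 0, 0, 0, 0], [0, 0, 0, 0, 0, 0, 0]]}}

```text
t: 6.35
eef_pos: [0.5723, 0.2547, 0.2202]
orientation: [[-1.0, 0.03, -0.0], [0.03, 1.0, -0.0], [0.0, -0.0, -1.0]]
contact_force: [-0.1, -0.0, -0.7]
opening: 0.0081
finger_force: 59.0
```

Run:
```python
from h import *
a=snap('top','t1.png')['pixels'][130:310,140:300]; b=snap('scene','s1.png')['pixels'][170:370,290:500]
cv2.imwrite('pics/v1.png',np.hstack([cv2.resize(a,(400,450)),cv2.resize(b,(400,450))]))
```

```text
(no output)
```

View pics/v1.png

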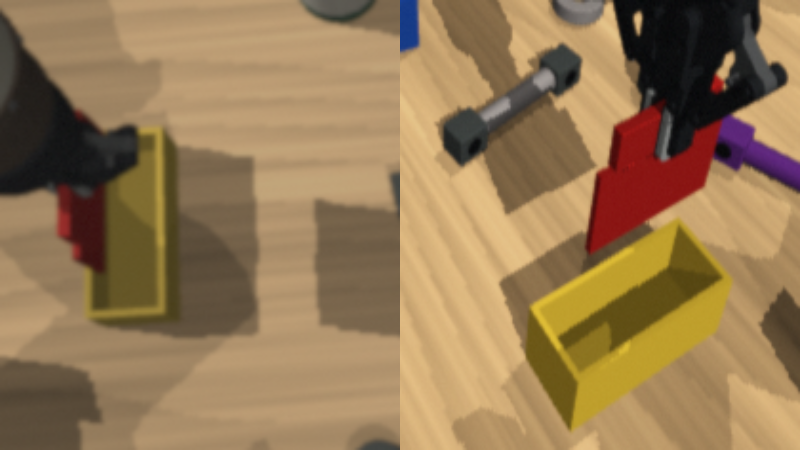

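The divider is held upright and square above the holder, aligned along its length. Lowering it now.

Emit:
{"op": "carry_out", "data": {"deltas": [[0, 2, -25, 0, 0, 0, 0], [0, 0, -25, 0, 0, 0, 0], [0, 0, -25, 0, 0, 0, 0], [0, 0, -20, 0, 0, 0, 0], [0, 0, -15, 0, 0, 0, 0], [0, 0, -10, 0, 0, 0, 0], [0, 0, -6, 0, 0, 0, 0], [0, 0, 0, 0, 0, 0, 0]]}}

```text
t: 7.45
eef_pos: [0.5722, 0.2579, 0.0943]
orientation: [[-1.0, 0.029, -0.0], [0.029, 1.0, -0.0], [0.0, -0.0, -1.0]]
contact_force: [-0.5, -0.1, -1.7]
opening: 0.0082
finger_force: 59.0
```

Emit:
{"op": "carry_out", "data": {"deltas": [[0, 0, -2, 0, 0, 0, 0], [0, 0, -1, 0, 0, 0, 0], [0, 0, -1, 0, 0, 0, 0], [0, 0, 0, 0, 0, 0, 0]]}}

```text
t: 7.95
eef_pos: [0.5723, 0.258, 0.0909]
orientation: [[-1.0, 0.029, 0.001], [0.029, 1.0, 0.0], [-0.001, 0.0, -1.0]]
contact_force: [-0.9, -0.3, 2.4]
opening: 0.0083
finger_force: 59.3
```

Emit:
{"op": "carry_out", "data": {"deltas": [[0, 0, -1, 0, 0, 0, 0], [0, 0, 0, 0, 0, 0, 0.2], [0, 0, 0, 0, 0, 0, 0.35], [0, 0, 0, 0, 0, 0, 0.5], [0, 0, 0, 0, 0, 0, 0.7], [0, 0, 0, 0, 0, 0, 0.9], [0, 0, 0, 0, 0, 0, 1], [0, 0, 0, 0, 0, 0, 1]]}}

```text
t: 8.95
eef_pos: [0.5722, 0.2579, 0.0893]
orientation: [[-1.0, 0.029, -0.0], [0.029, 1.0, 0.0], [0.0, 0.0, -1.0]]
contact_force: [-0.2, 0.3, 0.2]
opening: 0.0853
finger_force: 0.0
```

Emit:
{"op": "carry_out", "data": {"deltas": [[0, 0, 10, 0, 0, 0, 1], [0, 0, 20, 0, 0, 0, 1], [0, 0, 30, 0, 0, 0, 1], [0, 0, 35, 0, 0, 0, 1], [0, 0, 35, 0, 0, 0, 1], [0, -20, 0, 0, 0, 2, 1], [-6, -40, 0, 0, 0, 2, 1], [-10, -45, 0, 0, 0, 2, 1]]}}

```text
t: 9.95
eef_pos: [0.5562, 0.1522, 0.2201]
orientation: [[-0.997, -0.078, 0.001], [-0.078, 0.997, 0.0], [-0.001, 0.0, -1.0]]
contact_force: [-0.0, -0.2, 0.9]
opening: 0.0855
finger_force: 0.0
```

Emit:
{"op": "carry_out", "data": {"deltas": [[-10, -45, 0, 0, 0, 2, 1], [-10, -40, 0, 0, 0, 2, 1], [-10, -30, 0, 0, 0, 0, 1], [-9, -16, 0, 0, 0, 0, 1], [0, 0, 0, 0, 0, 0, 1], [0, 0, 0, 0, 0, 0, 1]]}}

```text
t: 10.7
eef_pos: [0.5176, 0.0225, 0.2196]
orientation: [[-0.989, -0.146, 0.001], [-0.146, 0.989, 0.0], [-0.001, 0.0, -1.0]]
contact_force: [0.2, 0.2, -0.7]
opening: 0.0853
finger_force: 0.0
```

Run:
```python
from h import *
a=snap('top','t2.png')['pixels'][130:310,140:340]; b=snap('scene','s2.png')['pixels'][150:370,290:510]
cv2.imwrite('pics/v2.png',np.hstack([cv2.resize(a,(400,360)),cv2.resize(b,(360,360))]))
```

```text
(no output)
```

View pics/v2.png

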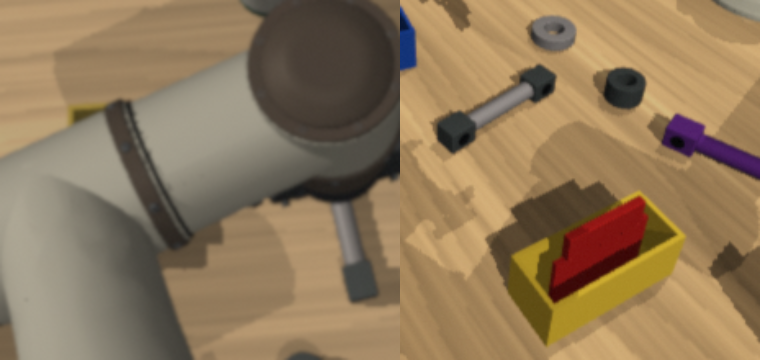

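The divider leans on edge inside the holder, and the link is undisturbed below the gripper. Descending onto the bar's middle.

Emit:
{"op": "carry_out", "data": {"deltas": [[-1, -2, -30, 0, 0, 0, 1], [0, -1, -35, 0, 0, 0, 1], [0, 0, -35, 0, 0, 0, 1], [0, 0, -35, 0, 0, 0, 1], [0, 0, -25, 0, 0, 0, 0.8], [0, 0, -20, 0, 0, 0, 0.7], [0, 0, -12, 0, 0, 0, 0.6], [0, 0, 0, 0, 0, 0, 0.5]], "squeeze": 110}}

```text
t: 11.8
eef_pos: [0.516, 0.0192, 0.0266]
orientation: [[-0.989, -0.146, -0.002], [-0.146, 0.989, -0.001], [0.002, -0.0, -1.0]]
contact_force: [-0.1, 0.8, 0.4]
opening: 0.0427
finger_force: 0.0
```

Emit:
{"op": "carry_out", "data": {"deltas": [[0, 0, 0, 0, 0, 0, 0.4], [0, 0, 0, 0, 0, 0, 0.3], [0, 0, 0, 0, 0, 0, 0], [0, 0, 0, 0, 0, 0, 0], [0, 0, 0, 0, 0, 0, 0], [0, 0, 0, 0, 0, 0, 0]]}}

```text
t: 12.55
eef_pos: [0.5167, 0.019, 0.0286]
orientation: [[-0.989, -0.145, 0.002], [-0.145, 0.989, 0.0], [-0.002, 0.0, -1.0]]
contact_force: [-0.8, 0.8, 5.6]
opening: 0.0181
finger_force: 107.7
```

```bash
python3 -c "
from h import *
print(np.round(read_state()['joints'],3))"
```

```text
[ 3.510e-01  4.870e-01 -5.160e-01  1.000e-03 -5.660e-01 -1.776e+00]
```

The opening of 18 mm on a 22 mm bar means the pads sit above the bar's axis. I'll reopen, go a few mm lower and close again.

Emit:
{"op": "carry_out", "data": {"deltas": [[0, 0, 0, 0, 0, 0, 0.4], [0, 0, 0, 0, 0, 0, 0.4], [0, 0, -2, 0, 0, 0, 0.4], [0, 0, -2, 0, 0, 0, 0.4], [0, 0, 0, 0, 0, 0, 0.4]]}}

```text
t: 13.18
eef_pos: [0.516, 0.0188, 0.023]
orientation: [[-0.989, -0.145, -0.001], [-0.145, 0.989, -0.0], [0.001, -0.0, -1.0]]
contact_force: [-0.4, -0.3, -0.2]
opening: 0.0337
finger_force: 0.0
```

Emit:
{"op": "carry_out", "data": {"deltas": [[0, 0, 0, 0, 0, 0, 0.3], [0, 0, 0, 0, 0, 0, 0], [0, 0, 0, 0, 0, 0, 0], [0, 0, 0, 0, 0, 0, 0], [0, 0, 0, 0, 0, 0, 0]]}}

```text
t: 13.8
eef_pos: [0.5163, 0.019, 0.0237]
orientation: [[-0.989, -0.145, 0.0], [-0.145, 0.989, 0.0], [-0.0, 0.0, -1.0]]
contact_force: [-2.9, 1.4, 5.7]
opening: 0.0185
finger_force: 107.7
```

Emit:
{"op": "carry_out", "data": {"deltas": [[0, 0, 5, 0, 0, 0, 0], [0, 0, 10, 0, 0, 0, 0], [0, 0, 20, 0, 0, 0, 0], [0, 0, 25, 0, 0, 0, 0], [0, 0, 25, 0, 0, 0, 0], [0, 0, 25, 0, 0, 0, 0], [0, 0, 15, 0, 0, 0, 0], [0, 0, 0, 0, 0, 0, 0]]}}

```text
t: 14.8
eef_pos: [0.5165, 0.019, 0.1491]
orientation: [[-0.989, -0.145, 0.002], [-0.145, 0.989, 0.001], [-0.002, 0.001, -1.0]]
contact_force: [0.7, 0.4, -5.9]
opening: 0.0185
finger_force: 107.8
```

Run:
```python
from h import *
a=snap('top','t3.png')['pixels'][130:310,240:440]; b=snap('scene','s3.png')['pixels'][80:300,250:470]
cv2.imwrite('pics/v3.png',np.hstack([cv2.resize(a,(400,360)),cv2.resize(b,(360,360))]))
```

```text
(no output)
```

View pics/v3.png

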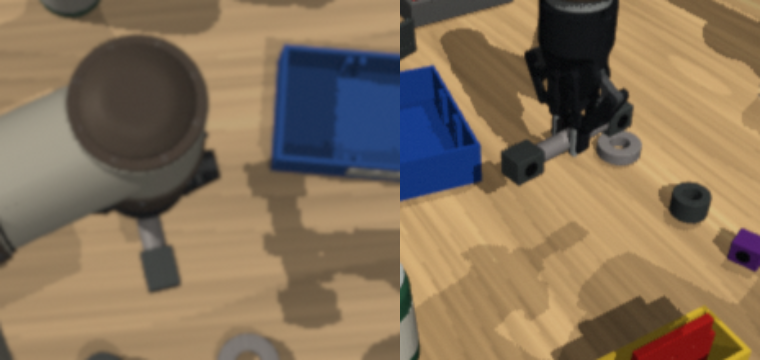

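The link is held level near its middle, and the other objects are undisturbed. Carrying it to the bin while turning it 72°.

Emit:
{"op": "carry_out", "data": {"deltas": [[5, -15, 5, 0, 0, 4, 0], [8, -25, 5, 0, 0, 8, 0], [8, -25, 0, 0, 0, 8, 0], [8, -25, 0, 0, 0, 8, 0], [8, -25, 0, 0, 0, 8, 0], [8, -25, 0, 0, 0, 8, 0], [8, -25, 0, 0, 0, 8, 0], [8, -25, 0, 0, 0, 8, 0]]}}

```text
t: 15.9
eef_pos: [0.5765, -0.1718, 0.1561]
orientation: [[-0.365, -0.931, -0.004], [-0.931, 0.365, 0.001], [0.001, 0.004, -1.0]]
contact_force: [0.6, -0.0, -5.2]
opening: 0.0187
finger_force: 108.0
```

Emit:
{"op": "carry_out", "data": {"deltas": [[8, -25, 0, 0, 0, 8, 0], [6, -20, 0, 0, 0, 4, 0], [4, -17, 0, 0, 0, 0, 0], [0, 0, 0, 0, 0, 0, 0], [0, 0, 0, 0, 0, 0, 0], [0, 0, 0, 0, 0, 0, 0]]}}

```text
t: 16.65
eef_pos: [0.595, -0.2325, 0.1582]
orientation: [[-0.167, -0.986, -0.0], [-0.986, 0.167, 0.0], [-0.0, 0.0, -1.0]]
contact_force: [0.8, 0.6, -4.9]
opening: 0.0186
finger_force: 108.0
```

Run:
```python
from h import *
a=snap('top','t4.png')['pixels'][110:260,350:530]; b=snap('scene','s4.png')['pixels'][60:240,180:360]
cv2.imwrite('pics/v4.png',np.hstack([cv2.resize(a,(400,333)),cv2.resize(b,(333,333))]))
```

```text
(no output)
```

View pics/v4.png

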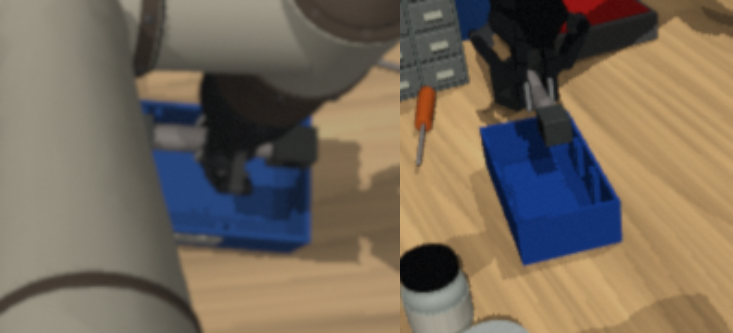

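The link is parallel to the bin's long axis and above its centre. Lowering it.

Emit:
{"op": "carry_out", "data": {"deltas": [[0, 0, -20, 0, 0, 0, 0], [0, 0, -25, 0, 0, 0, 0], [0, 0, -25, 0, 0, 0, 0], [0, 0, -20, 0, 0, 0, 0], [0, 0, -15, 0, 0, 0, 0], [0, 0, -12, 0, 0, 0, 0], [0, 0, -7, 0, 0, 0, 0], [0, 0, 0, 0, 0, 0, 0]]}}

```text
t: 17.75
eef_pos: [0.5951, -0.2331, 0.0341]
orientation: [[-0.168, -0.986, -0.001], [-0.986, 0.168, 0.0], [0.0, 0.001, -1.0]]
contact_force: [-0.7, -1.0, -4.4]
opening: 0.0187
finger_force: 108.1
```

Emit:
{"op": "carry_out", "data": {"deltas": [[0, 0, -2, 0, 0, 0, 0], [0, 0, -2, 0, 0, 0, 0], [0, 0, -1, 0, 0, 0, 0], [0, 0, 0, 0, 0, 0, 0]]}}

```text
t: 18.25
eef_pos: [0.5952, -0.2331, 0.0293]
orientation: [[-0.168, -0.986, 0.0], [-0.986, 0.168, -0.0], [0.0, -0.0, -1.0]]
contact_force: [-0.7, 0.1, -6.3]
opening: 0.0188
finger_force: 108.1
```

Emit:
{"op": "carry_out", "data": {"deltas": [[0, 0, -1, 0, 0, 0, 0], [0, 0, 0, 0, 0, 0, 0], [0, 0, 0, 0, 0, 0, 0]]}}

```text
t: 18.62
eef_pos: [0.5954, -0.2332, 0.0288]
orientation: [[-0.168, -0.986, 0.0], [-0.986, 0.168, -0.0], [0.0, -0.001, -1.0]]
contact_force: [-0.2, 0.4, -1.5]
opening: 0.0187
finger_force: 108.7
```

The floor now carries the weight. Opening only partly, so the fingers don't touch the walls, then rising.

Emit:
{"op": "carry_out", "data": {"deltas": [[0, 0, 0, 0, 0, 0, 0.3], [0, 0, 0, 0, 0, 0, 0.4], [0, 0, 0, 0, 0, 0, 0.45], [0, 0, 0, 0, 0, 0, 0.45], [0, 0, 5, 0, 0, 0, 0.45], [0, 0, 15, 0, 0, 0, 0.45], [0, 0, 25, 0, 0, 0, 0.45], [0, 0, 30, 0, 0, 0, 0.45]]}}

```text
t: 19.62
eef_pos: [0.5952, -0.2332, 0.1048]
orientation: [[-0.168, -0.986, 0.0], [-0.986, 0.168, -0.0], [0.0, -0.0, -1.0]]
contact_force: [0.6, -1.0, 1.0]
opening: 0.0385
finger_force: 0.0
```

Emit:
{"op": "carry_out", "data": {"deltas": [[0, 0, 40, 0, 0, 0, 0.45], [0, 0, 40, 0, 0, 0, 0.45], [-25, -30, 20, 0, 0, 0, 0.45], [-30, -40, 0, 0, 0, 0, 0.45], [-30, -45, 0, 0, 0, 0, 0.45], [-30, -45, 0, 0, 0, 0, 0.45], [-20, -20, 0, 0, 0, 0, 0.45], [0, 0, 0, 0, 0, 0, 0.45]]}}

```text
t: 20.62
eef_pos: [0.4587, -0.4146, 0.2046]
orientation: [[-0.171, -0.985, 0.001], [-0.985, 0.171, -0.001], [0.001, -0.001, -1.0]]
contact_force: [0.4, -0.4, -0.5]
opening: 0.0382
finger_force: 0.0
```

Run:
```python
from h import *
a=snap('top','t5.png')['pixels']; b=snap('scene','s5.png')['pixels']
cv2.imwrite('pics/v5.png',np.hstack([cv2.resize(a[70:330,160:520],(450,325)),cv2.resize(b[100:360,170:450],(350,325))]))
```

```text
(no output)
```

View pics/v5.png

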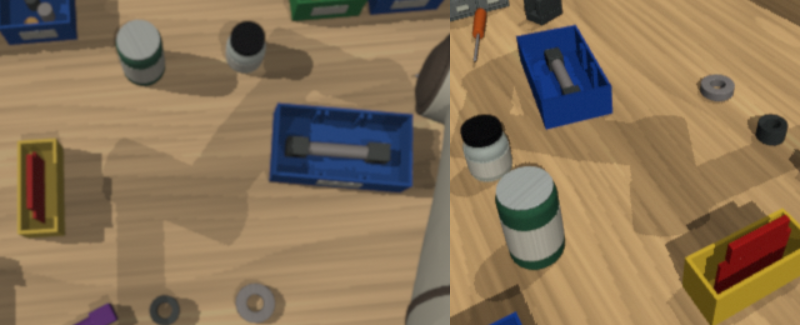

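The link lies flat in the middle of the bin at view (340,150), the divider stands on edge in the holder at (37,187), and the bystanders are in place. Handing in.

```bash
python3 -c "
from station import finish_job
print(finish_job())"
```

```text
the job is handed in; nothing more can be done
None
```

The job is handed in at about 21 s of the 64 s allowed: the divider stands on edge in the yellow holder, the link lies flat on the blue bin's floor, and the last pictures show the jar, can, bearing and collar in place (the hand-in returned no verdict).

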